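# Clear the garlic out of the breakfast tray and put the salt back

### The arm

A 6-joint arm with a two-finger parallel gripper is mounted at the origin on a cart in front of the work surface, level with it; the furniture and walls round the work are solid. World frame = base frame: x ahead of the robot, y to its left, z up, the work surface at z = 0. Lengths are in m, angles in rad, forces in N, time in s.
With the tool pointing down it reaches from about 0.325 to 1 m from the base axis. Payload 5.1 kg.
Tool frame: the origin (TCP) lies midway between the tips of the shut fingers; the grasp point (between the pads) lies 19 mm behind it; z points along the fingers, y is the line along which they close (so a half turn about z gives the same grasp; the last joint's range is limited). The gripper opens to 85 mm and grips with 20 to 120 N. Pads are 22 mm wide; open, the fingers measure 114 mm over their backs; the gripper's body (76 mm by 85 mm) begins 54 mm behind the grasp point. The pads swing forward as they close: fully open they stand 13 mm farther back than shut.
Start: joints at [-1.311, 0.124, 1.65, -0, 1.367, -0.083], TCP at [0.218, -0.612, 0.231] pointing down, gripper open.
Joint ranges: [-2.61, 2.61], [-1.02, 2.33], [0.03, 2.71], [-1.35, 4.49], [0.32, 2.68], [-2.91, 2.91]. Speed limits (rad/s): [2.57, 2.57, 3.14, 3.14, 3.14, 3.14].

### API

Orientations are given as a unit quaternion [x, y, z, w].
In Python, from rig import arm gives the robot as it stands.
- The arm moves only by the tool shift_gripper, called after ">>>" by a JSON object that holds its "fn" and its "kwargs". Schema: {"type":"object","properties":{"moves":{"type":"array","items":{"type":"array","prefixItems":[{"type":"array","items":{"type":"number"},"minItems":3,"maxItems":3},{"type":"array","items":{"type":"number"},"minItems":3,"maxItems":3}],"minItems":2,"maxItems":2},"minItems":1,"maxItems":20},"aperture":{"type":"number"},"only":{"type":"string"},"quiet":{"type":"boolean"},"lines":{"type":"string"}},"required":["moves"],"additionalProperties":false}. moves is a list of rows, 1 to 20 of them, each written [[dx, dy, dz], [rx, ry, rz]]: dx, dy, dz in units of 5 mm, then a rotation vector rx, ry, rz in units of 0.1 rad; each row is the pose to reach, as a shift and turn from the pose commanded when the call began, along the tool's axes at that moment; what a row does not reach only later rows make up. A row lasts 1/8 s, in which the tool goes at most 0.0625 m and 0.188 rad, less where a joint would pass 70% of its speed; a pose out of reach is approached as far as the arm can. aperture is the finger opening in m, set as the call begins (left out keeps the last). The fingers move at their own pace and stop on an object; the grip force is fixed at half the most. Time passes only in rows, so rows that do not move let the fingers close. The tool returns the time, the measured TCP pose, the force, the opening and the grip force at its end. only (a regular expression) keeps the lines of the reply that match it, lines (a string "A,B") keeps lines A to B, and quiet returns only ok. Input that does not fit is refused with a message, and nothing moves.
- arm.sense(): the state, without advancing time (a new reading comes with each control period).
- arm.get_image(name): name is "scene" or "top" or "wrist"; returns a dict with "img" (384x512x3 uint8, red, green, blue), "mtx" (3x3 intrinsics, pixels), "world_from_camera" (4x4, takes a point from camera to world coordinates). Camera axes: x right, y up, looking along -z (the intrinsics and any distortion apply to the point x, -y, -z); pixel columns grow to the right and rows downward; lengths in m; the calibration is good to about 2 mm. A picture is of the moment at which its call begins. There is no depth.
- arm.close_job(): hands the job in; it is judged then, once.
The state is a dict: "time_s": time; "joint_positions": joint angles; "joint_vel": joint speeds; "joint_efforts": joint torques, N m; "ee_pos": TCP position; "orientation": TCP orientation; "contact_force": force on the tool from outside, world axes, zero at the start; "wrist_torque": the same for the moment, N m; "finger_gap": finger opening in m; "grip_force": force on a finger pad.
Only numpy, scipy, OpenCV 4.12 (cv2) and the standard library are available. Lean on these libraries where they do the work, as an engineer would, in place of code of your own. Each camera call takes 0.05 s, during which the arm holds its last target. There are 200 camera calls.

### The job

The salt shaker with the blue cap belongs in the wooden breakfast tray next to the jam jar, but a garlic bulb is lying in its place. Move the garlic to the middle of the white saucer, then stand the salt shaker upright in the compartment that this frees.

Things in the scene. Friction and masses are not known exactly. Their poses are not given: they have to be found in the camera images.
- tray: Low wooden tray with two compartments, fixed; 95 (x) by 210 (y) by 18 mm high. Origin: centre of its underside, z up. Walls 6 mm thick; a wall across the middle makes two compartments, 83 (x) by 96 mm (y), centred at y = -51 and +51 mm, floor at z = 6 mm. A jam jar with a yellow lid, 71 mm across and 110 mm tall, stands in one, the garlic in the other.
- garlic: Whole garlic bulb, whitish pink, 56 mm across and 56 mm high with its stem, 34 g; loose, at the start upright in one compartment of the tray. Origin: centre of its underside.
- garlic_center (a point): The middle of the garlic bulb, 28 mm above its underside.
- saucer: Round white saucer, fixed on the counter in front of the sink; 136 mm across, rim 15 mm high. Origin: centre of its underside; its inner floor is 5 mm above that.
- salt_shaker: Glass salt shaker with a blue cap, loose, upright on the counter; 95 mm tall, about 0.12 kg. Origin: centre of its underside, z up. The cap, z = 62 to 95 mm, is round and 52 mm across; the glass below is 48 mm across.

How it is judged:
By the outcome, as a careful person would: the job done as asked, in the order asked, and still so for the second after the job is handed in, with the robot touching nothing.
It also fails if it takes over 61 s, if anything falls off the work surface, if the arm or the gripper's body presses on something with over 40 N, if the wrist force passes 120 N, or if a joint passes its speed limit or range.

## Working session

There is one attempt and no reset: what is moved stays moved. The work goes in short steps, Python scripts to look and compute and a tool call to move; the robot and the scene stay as the last step left them, time stands still between calls to the robot, and variables do not carry over. Pictures are saved under pics/ and viewed, at most 12 in all, crops included, and the job is handed in when it is done.

```bash
mkdir -p pics; cat > h.py <<'E'
import numpy as np, cv2, json, sys
from rig import arm
from scipy.spatial.transform import Rotation as R
def snap(n,f,save=True):
    d=arm.get_image(n); cv2.imwrite(f'pics/{f}.png',cv2.cvtColor(d['img'],cv2.COLOR_RGB2BGR))
    np.savez(f'pics/{f}.npz',**{k:v for k,v in d.items()}); return d
def px2w(f,u,v,z):
    d=np.load(f'pics/{f}.npz'); K=d['mtx'];T=d['world_from_camera']
    r=np.linalg.inv(K)@[u,v,1]; r=T[:3,:3]@[r[0],-r[1],-r[2]]; o=T[:3,3]
    return o+r*(z-o[2])/r[2]
def w2px(f,p):
    d=np.load(f'pics/{f}.npz'); K=d['mtx'];T=np.linalg.inv(d['world_from_camera'])
    c=T[:3,:3]@np.array(p)+T[:3,3]; q=K@[c[0],-c[1],-c[2]]; return q[:2]/q[2]
def totool(dw):
    s=arm.sense(); return R.from_quat(s['orientation']).inv().apply(dw)
E
python3 - <<'E'
from h import *
a=snap('scene','s0');b=snap('top','t0');c=snap('wrist','w0')
print([sorted(x) for x in (a,b)]); 
for x in (a,b,c): print(x['mtx'],x['world_from_camera'].round(3))
s=arm.sense(); print(s); print(R.from_quat(s['orientation']).as_matrix().round(3))
E
ls
```

```text
[['img', 'mtx', 'world_from_camera'], ['img', 'mtx', 'world_from_camera']]
[[432.35024845   0.         256.72380829]
 [  0.         432.35024845 190.13075402]
 [  0.           0.           1.        ]] [[-0.657  0.501 -0.563 -0.183]
 [-0.754 -0.429  0.499  0.491]
 [ 0.008  0.752  0.659  0.75 ]
 [ 0.     0.     0.     1.   ]]
[[393.01451739   0.         261.75239979]
 [  0.         393.01451739 183.98065108]
 [  0.           0.           1.        ]] [[-1.100e-02  9.970e-01 -8.000e-02  3.740e-01]
 [-1.000e+00 -1.100e-02  2.000e-03 -2.900e-02]
 [ 1.000e-03  8.000e-02  9.970e-01  1.026e+00]
 [ 0.000e+00  0.000e+00  0.000e+00  1.000e+00]]
[[297.68100079   0.         256.46585189]
 [  0.         297.68100079 192.06533842]
 [  0.           0.           1.        ]] [[ 0.337  0.905  0.26   0.283]
 [-0.942  0.324  0.092 -0.59 ]
 [-0.001 -0.276  0.961  0.373]
 [ 0.     0.     0.     1.   ]]
{'time_s': 0.15, 'joint_positions': array([-1.31058667e+00,  1.24409015e-01,  1.65135195e+00,  3.08612086e-05,
        1.36748980e+00, -8.25826065e-02]), 'joint_vel': array([ 0.00011659, -0.00086844, -0.00404758, -0.00010877, -0.0006056 ,
        0.00115384]), 'joint_efforts': array([ 3.24455750e-04, -4.24228799e+01, -3.66012418e+01, -1.00278005e-04,
        4.67397229e-03, -3.67861006e-06]), 'ee_pos': array([ 0.21834759, -0.61173389,  0.23030557]), 'orientation': array([ 9.85347801e-01,  1.70555046e-01, -5.84842300e-05, -8.27131618e-04]), 'contact_force': array([ 0.31264296,  0.36925325, -0.40620316]), 'wrist_torque': array([-0.05418863,  0.00480184, -0.00161842]), 'grip_force': 0.0, 'finger_gap': 0.0854822063992855}
[[ 0.942  0.336 -0.   ]
 [ 0.336 -0.942  0.002]
 [ 0.    -0.002 -1.   ]]
h.py
pics
rig.py
```
View pics/t0.png

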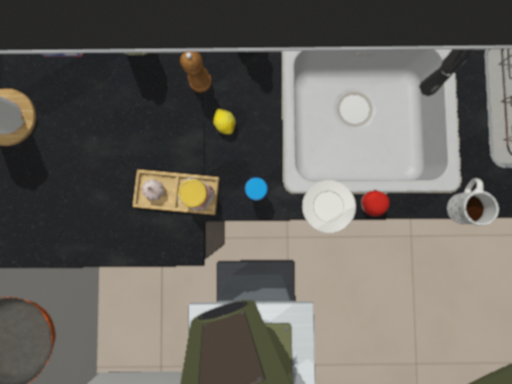

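View pics/s0.png

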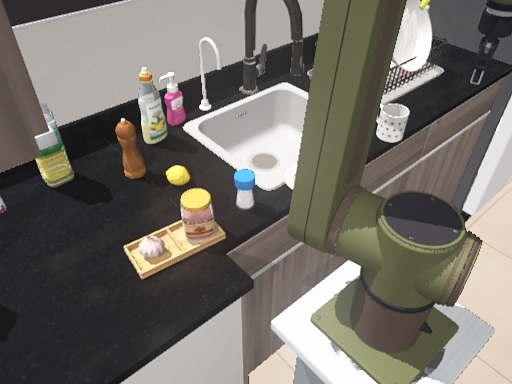

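The top view shows the tray spanning px (133–218, 170–215), with the garlic at about (153,190) and the jar lid at (193,193). The salt cap is at (256,188), the saucer at (329,206), and a red object (possibly a tomato) at (375,203). The scene view agrees with this. I'll enlarge the top view.

```bash
python3 - <<'E'
import cv2
i=cv2.imread('pics/t0.png')[160:250,125:395]
i=i[:, :]; cv2.imwrite('pics/t0c.png',cv2.resize(i[:80,:],(0,0),fx=2.96,fy=2.96,interpolation=cv2.INTER_CUBIC))
a=cv2.resize(cv2.imread('pics/t0.png')[160:225,128:228],(0,0),fx=6,fy=6,interpolation=cv2.INTER_CUBIC)
cv2.imwrite('pics/t0d.png',a)
E
```

View pics/t0c.png

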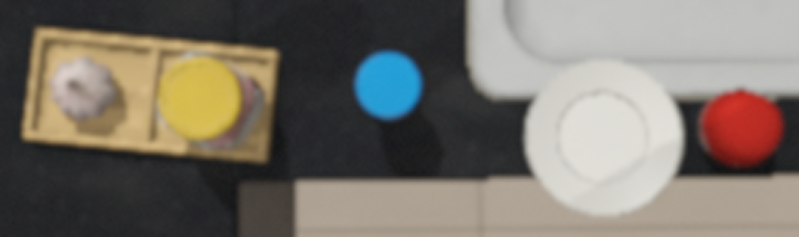

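View pics/t0d.png

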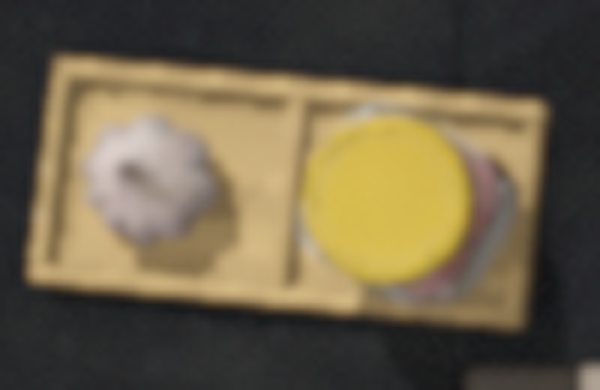

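```bash
python3 - <<'E'
from h import *
f='t0'
c6=lambda u,v:((u+.5)/6-.5+128,(v+.5)/6-.5+160)
c3=lambda u,v:((u+.5)/2.96-.5+125,(v+.5)/2.96-.5+160)
P=[px2w(f,*c6(*q),.018)[:2] for q in [(52,52),(550,97),(527,328),(25,285)]]
P=np.array(P);print('tray',P.round(4),'sides',[np.linalg.norm(P[i]-P[i-1]).round(4) for i in range(4)])
c=P.mean(0);yax=(P[0]-P[1]+P[3]-P[2]);yax/=np.linalg.norm(yax);print('c',c,'yaw',np.arctan2(-yax[0],yax[1]),'comp',c+.051*yax, 'jarcomp',c-.051*yax)
print('garlic',px2w(f,*c6(150,180),.034),'edges',px2w(f,*c6(83,180),.034),px2w(f,*c6(217,180),.034),'stem',px2w(f,*c6(130,172),.06))
print('jar',px2w(f,*c6(387,198),.11),px2w(f,*c6(302,198),.11)-px2w(f,*c6(472,198),.11))
print('cap',px2w(f,*c3(388,84.5),.095),px2w(f,*c3(354,84.5),.095)-px2w(f,*c3(422.5,84.5),.095))
print('saucer',px2w(f,*c3(604,137),.015),px2w(f,*c3(524,137),.015)-px2w(f,*c3(684,137),.015))
print('tomato',px2w(f,*c3(741,128),.03),px2w(f,*c3(700,128),.03)-px2w(f,*c3(783,128),.03))
# check cap in scene image
p=px2w(f,*c3(388,84.5),.095);print('cap in scene',w2px('s0',p))
g=px2w(f,*c6(150,180),.034);print('garlic in scene',w2px('s0',g))
E
python3 - <<'E'
import cv2
i=cv2.imread('pics/s0.png')
a=cv2.resize(i[160:280,110:270],(0,0),fx=5,fy=5,interpolation=cv2.INTER_CUBIC)
cv2.imwrite('pics/s0c.png',a)
E
```

```text
tray [[0.4989 0.2925]
 [0.4771 0.0784]
 [0.3783 0.0884]
 [0.3989 0.3025]] sides [np.float64(0.1004), np.float64(0.2152), np.float64(0.0993), np.float64(0.2151)]
c [0.43829919 0.19045739] yaw -0.09861770011643091 comp [0.44332055 0.24120959] jarcomp [0.43327784 0.13970519]
garlic [0.44214483 0.24529626 0.034     ] edges [0.44244951 0.27352132 0.034     ] [0.44184015 0.21707006 0.034     ] stem [0.44374252 0.24634201 0.06      ]
jar [0.42892637 0.13203352 0.11      ] [0.00071386 0.06609871 0.        ]
cap [ 0.43857413 -0.01640171  0.095     ] [0.00059284 0.05493312 0.        ]
saucer [ 0.39641669 -0.20231053  0.015     ] [0.00150318 0.13887488 0.        ]
tomato [ 0.40250704 -0.31715976  0.03      ] [0.00076842 0.07102786 0.        ]
cap in scene [243.27812338 175.25316893]
garlic in scene [150.65331155 245.23165928]
```

View pics/s0c.png

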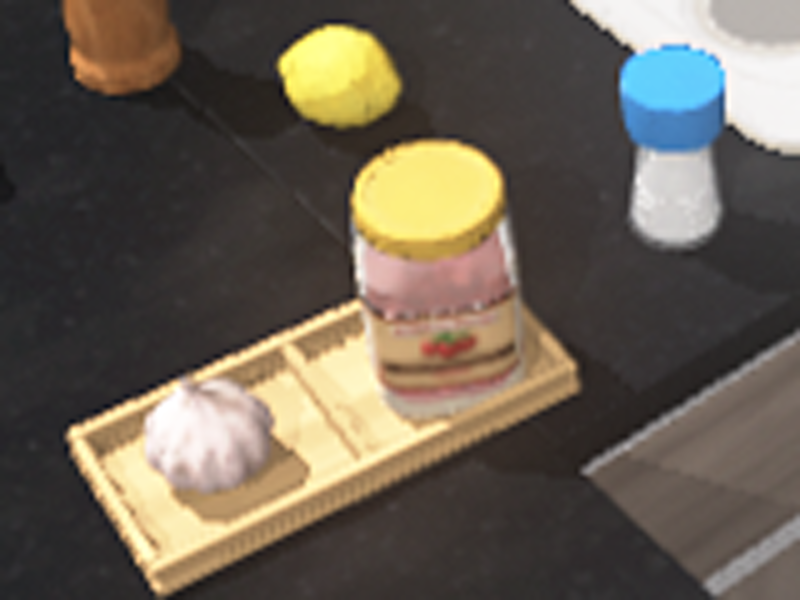

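The enlarged views put the garlic at crop (150,180) and the cap at (388,84). The scene crop has the cap top at (673,80), which agrees with the top-view position to about 1.5 px. I'll triangulate the points and work out the first move.

```bash
cat >> h.py <<'E'
def tri(obs):
    A=np.zeros((3,3));b=np.zeros(3)
    for f,u,v in obs:
        o=np.load(f'pics/{f}.npz')['world_from_camera'][:3,3];p=px2w(f,u,v,0);r=(p-o)/np.linalg.norm(p-o)
        M=np.eye(3)-np.outer(r,r);A+=M;b+=M@o
    return np.linalg.solve(A,b)
def plan(x,y,z,yaxis=None):
    s=arm.sense();r=R.from_quat(s['orientation']);M=r.as_matrix()
    print('shift',r.inv().apply(np.array([x,y,z])-s['ee_pos']).round(4))
    if yaxis is not None:
        Y=np.array([*yaxis,0]);Y/=np.linalg.norm(Y);Z=np.array([0,0,-1.]);X=np.cross(Y,Z)
        print('rot',(r.inv()*R.from_matrix(np.c_[X,Y,Z])).as_rotvec().round(4))
E
python3 - <<'E'
from h import *
print('cap',tri([('t0',256.1,188.4),('s0',244.5,175.9)]))
print('garlic',tri([('t0',152.6,189.6),('s0',151.5,247.8)]))
print('jar',tri([('t0',192.1,192.6),('s0',195.5,199.5)]))
plan(.442,.245,.16,(-.098,-.995))
E
```

```text
cap [ 0.43757003 -0.0179793   0.092865  ]
garlic [0.44179891 0.24616831 0.02674265]
jar [0.42769544 0.1303639  0.11156417]
shift [ 0.4986 -0.7316  0.0716]
rot [-1.70e-03  2.00e-04  4.41e-01]
```

The rows are not in the units I measure in: shifts go in units of 5 mm and turns go in units of 0.1 rad. I convert before sending: -0.7316 m is -146.32, -0.73 m is -146, 0.441 rad is 4.41.

>>> {"fn": "shift_gripper", "kwargs": {"moves": [[[6,-8,0],[0,0,0.3]],[[12,-18,0],[0,0,0.6]],[[100,-146,0],[0,0,4.4]],[[100,-146,0],[0,0,4.4]],[[100,-146,0],[0,0,4.4]],[[100,-146,0],[0,0,4.4]],[[100,-146,0],[0,0,4.4]],[[100,-146,0],[0,0,4.4]],[[100,-146,0],[0,0,4.4]],[[100,-146,0],[0,0,4.4]],[[100,-146,0],[0,0,4.4]],[[100,-146,0],[0,0,4.4]],[[100,-146,0],[0,0,4.4]],[[100,-146,0],[0,0,4.4]],[[99.72,-146.32,12],[0,0,4.41]],[[99.72,-146.32,14.32],[0,0,4.41]],[[99.72,-146.32,14.32],[0,0,4.41]],[[99.72,-146.32,14.32],[0,0,4.41]]], "aperture": 0.085}}

```text
time_s: 2.4
ee_pos: [0.4432, 0.2439, 0.1617]
orientation: [0.999, -0.05, 0.001, -0.001]
contact_force: [-0.7, 0.2, -0.4]
finger_gap: 0.0851
grip_force: 0.0
```

```bash
python3 - <<'E'
from h import *
snap('wrist','w1'); s=arm.sense(); print(s['joint_positions'])
print(w2px('w1',[.442,.2455,.034]),w2px('w1',[.442,.2455,.062]))
plan(.442,.2455,.0145,(-.098,-.995))
E
```

```text
[ 3.97020417e-01 -1.47345382e-01  2.03817083e+00 -1.34428863e-04
  1.24688454e+00  2.06757862e+00]
[253.52986528 185.00670563] [253.20922985 193.25737666]
shift [-0.0021 -0.0011  0.1476]
rot [-0.0017 -0.0035 -0.0015]
```

View pics/w1.png

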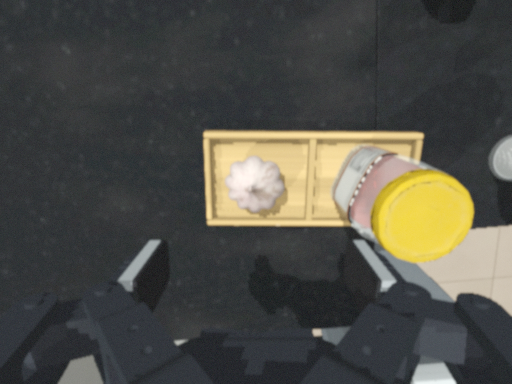

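The wrist view has the garlic at about (255,184), against a predicted (253.5,185), so the position is confirmed. I'll turn the tool 45° to keep clear of the jar and walls, then descend.

>>> {"fn": "shift_gripper", "kwargs": {"moves": [[[-0.2,-0.2,0],[0,0,-1.8]],[[-0.2,-0.2,4],[0,0,-3.6]],[[-0.2,-0.2,10],[0,0,-5.4]],[[-0.2,-0.2,16],[0,0,-7.2]],[[-0.2,-0.2,22],[0,0,-7.85]],[[-0.2,-0.2,26],[0,0,-7.85]],[[-0.2,-0.2,28],[0,0,-7.85]],[[-0.2,-0.2,29.6],[0,0,-7.85]],[[-0.2,-0.2,29.6],[0,0,-7.85]],[[-0.2,-0.2,29.6],[0,0,-7.85]]], "aperture": 0.085}}

```text
time_s: 3.7
ee_pos: [0.4419, 0.2458, 0.0126]
orientation: [0.942, 0.337, 0.001, -0.0]
contact_force: [0.8, -0.5, -0.3]
finger_gap: 0.0854
grip_force: 0.0
```

```bash
python3 -c "
from h import *
plan(.442,.2455,.012)"
```

```text
shift [-0.0001  0.0003  0.0006]
```

>>> {"fn": "shift_gripper", "kwargs": {"moves": [[[0,0,0],[0,0,0]],[[0,0,0],[0,0,0]],[[0,0,0],[0,0,0]],[[0,0,0],[0,0,0]],[[0,0,0],[0,0,0]],[[0,0,0],[0,0,0]],[[0,0,0],[0,0,0]],[[0,0,0],[0,0,0]]], "aperture": 0.02}}

```text
time_s: 4.7
ee_pos: [0.4419, 0.246, 0.0129]
orientation: [0.942, 0.337, 0.001, -0.0]
contact_force: [-0.8, -0.0, 5.2]
finger_gap: 0.0518
grip_force: 62.2
```

To row units: -0.15 m is -30, -0.13 m is -26.

>>> {"fn": "shift_gripper", "kwargs": {"moves": [[[0,0,-2],[0,0,0]],[[0,0,-8],[0,0,0]],[[0,0,-18],[0,0,0]],[[0,0,-26],[0,0,0]],[[0,0,-30],[0,0,0]],[[0,0,-30],[0,0,0]],[[0,0,-30],[0,0,0]]]}}

```text
time_s: 5.58
ee_pos: [0.4405, 0.2452, 0.1606]
orientation: [0.942, 0.337, -0.001, 0.0]
contact_force: [1.1, -0.9, -1.3]
finger_gap: 0.0519
grip_force: 62.6
```

```bash
python3 -c "
from h import *
d=snap('scene','s1');print(w2px('s1',arm.sense()['ee_pos']))
plan(.3965,-.2023,.16,(.62,-.785))"
```

```text
[141.52205402 203.49791124]
shift [-0.3175  0.3182  0.0007]
rot [-0.0007  0.0027  0.0183]
```

To row units: 0.318 m is 63.6, -0.3175 m is -63.5.

>>> {"fn": "shift_gripper", "kwargs": {"moves": [[[-2.4,2.4,0],[0,0,0]],[[-8,8,0],[0,0,0]],[[-16,16,0],[0,0,0]],[[-24,24,0],[0,0,0]],[[-32,32,0],[0,0,0]],[[-40,40,0],[0,0,0]],[[-48,48,0],[0,0,0]],[[-55,55,0],[0,0,0]],[[-60,60,0],[0,0,0]],[[-62.4,62.4,0],[0,0,0]],[[-63.5,63.6,0],[0,0,0]],[[-63.5,63.6,0],[0,0,0]],[[-63.5,63.6,0],[0,0,0]],[[-63.5,63.6,0],[0,0,0]]]}}

```text
time_s: 7.38
ee_pos: [0.3975, -0.2009, 0.1617]
orientation: [0.941, 0.337, 0.0, -0.0]
contact_force: [-0.2, 0.4, -0.1]
finger_gap: 0.0518
grip_force: 62.7
```

```bash
python3 - <<'E'
from h import *
d=snap('wrist','w2');snap('scene','s2');print(w2px('w2',[.3965,-.2023,.015]))
plan(.3965,-.2023,.012)
E
```

```text
[256.51821957 179.43777364]
shift [-0.0015  0.0002  0.1498]
```

View pics/w2.png

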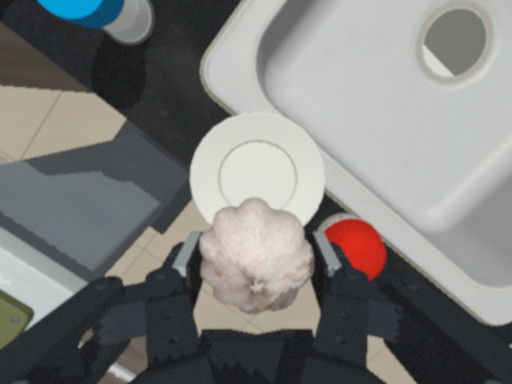

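```bash
python3 - <<'E'
from h import *
p=arm.sense()['ee_pos']
for dz in (-.007,.022,.049): print(w2px('w2',p+[0,0,dz]))
E
```

```text
[256.12117122 236.83201314]
[256.05449096 263.71573932]
[255.96179164 301.08966684]
```

>>> {"fn": "shift_gripper", "kwargs": {"moves": [[[-0.2,0,4],[0,0,0]],[[-0.2,0,12],[0,0,0]],[[-0.2,0,20],[0,0,0]],[[-0.2,0,25],[0,0,0]],[[-0.2,0,27.4],[0,0,0]],[[-0.2,0,28.8],[0,0,0]],[[-0.2,0,29.4],[0,0,0]],[[-0.2,0,29.4],[0,0,0]],[[-0.2,0,29.4],[0,0,0]]]}}

```text
time_s: 8.6
ee_pos: [0.3971, -0.2027, 0.0155]
orientation: [0.942, 0.337, 0.0, 0.001]
contact_force: [-0.7, 0.2, -0.6]
finger_gap: 0.052
grip_force: 62.7
```

```bash
python3 -c "
from h import *
snap('scene','s3');plan(.3965,-.2023,.012)"
```

```text
shift [-0.0002 -0.0006  0.0034]
```

To row units: -0.003 m is -0.6, 0.003 m is 0.6.

>>> {"fn": "shift_gripper", "kwargs": {"moves": [[[-0.6,0,0.2],[0,0,0]],[[-0.6,0,0.4],[0,0,0]],[[-0.6,0,0.6],[0,0,0]],[[-0.6,0,0.6],[0,0,0]]]}}

```text
time_s: 9.15
ee_pos: [0.3942, -0.2043, 0.0119]
orientation: [0.942, 0.337, -0.0, -0.0]
contact_force: [-1.8, 0.1, 2.8]
finger_gap: 0.0518
grip_force: 63.0
```

```bash
python3 - <<'E'
from h import *
import cv2
snap('wrist','w3');snap('top','t3')
w=cv2.imread('pics/w3.png');t=cv2.resize(cv2.imread('pics/t3.png')[150:260,260:420],(512,352),interpolation=cv2.INTER_CUBIC)
s=cv2.imread('pics/s3.png')[100:300,150:450]
cv2.imwrite('pics/m3.png',np.hstack([cv2.resize(w,(400,300)),cv2.resize(s,(400,300))]))
p=arm.sense()['ee_pos']
for q in (p+[0,0,.022],p+[0,0,.049],[.3965,-.2023,.015]): print(w2px('w3',q)*.78)
E
```

```text
[199.35792169 205.34921969]
[199.18898633 234.42667672]
[199.34207382 186.6632318 ]
```

View pics/m3.png

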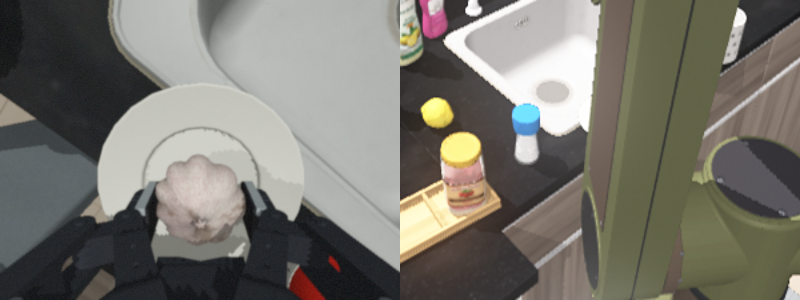

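The wrist view shows the garlic centred on the saucer and in contact with it (2.8 N upward). I'll release it and lift.

>>> {"fn": "shift_gripper", "kwargs": {"moves": [[[0,0,0],[0,0,0]],[[0,0,0],[0,0,0]],[[0,0,0],[0,0,0]],[[0,0,0],[0,0,0]],[[0,0,0],[0,0,0]]], "aperture": 0.078}}

```text
time_s: 9.88
ee_pos: [0.3943, -0.2042, 0.0117]
orientation: [0.942, 0.337, 0.0, -0.0]
contact_force: [-0.5, -0.0, -1.6]
finger_gap: 0.0782
grip_force: 0.0
```

>>> {"fn": "shift_gripper", "kwargs": {"moves": [[[0,0,-1],[0,0,0]],[[0,0,-6],[0,0,0]],[[0,0,-16],[0,0,0]],[[0,0,-26],[0,0,0]],[[0,0,-34],[0,0,0]],[[0,0,-36],[0,0,0]],[[0,0,-36],[0,0,0]]]}}

```text
time_s: 10.75
ee_pos: [0.3943, -0.2042, 0.1917]
orientation: [0.942, 0.337, 0.0, 0.0]
contact_force: [0.3, -0.6, -0.4]
finger_gap: 0.0781
grip_force: 0.0
```

```bash
python3 - <<'E'
from h import *
snap('wrist','w4')
print(w2px('w4',[.3965,-.2023,.015]),w2px('w4',[.3965,-.2023,.033]),w2px('w4',[.3965,-.2023,.061]))
cv2.imwrite('pics/w4c.png',cv2.resize(cv2.imread('pics/w4.png')[100:300,150:370],(660,600)))
for y in ((.098,.995),(.995,-.098),(.62,-.785)): plan(.438,-.0172,.17,y)
E
```

```text
[255.94345677 168.86036605] [255.92658476 172.3595172 ] [255.89621127 178.65879515]
shift [ 0.1526 -0.1162  0.0205]
rot [-1.6000e-03 -2.0000e-03 -2.3567e+00]
shift [ 0.1526 -0.1162  0.0205]
rot [-2.000e-03 -3.000e-04 -7.859e-01]
shift [ 0.1526 -0.1162  0.0205]
rot [-0.0019  0.0005  0.0183]
```

View pics/w4c.png

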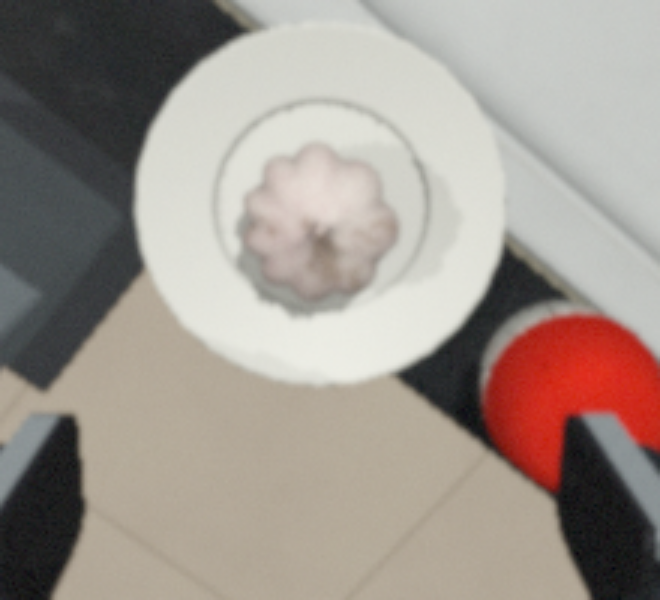

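The garlic is upright, about 2 mm off the saucer centre: crop (321,222), against the centre at (320,203) with parallax allowed for. Next I'll go over the shaker.

>>> {"fn": "shift_gripper", "kwargs": {"moves": [[[3,-2.4,0],[0,0,0]],[[10,-7.6,0],[0,0,0]],[[19,-14.4,2],[0,0,0]],[[26,-20,4],[0,0,0]],[[29.6,-22.4,4],[0,0,0]],[[30.52,-23.24,4],[0,0,0]],[[30.52,-23.24,4],[0,0,0]],[[30.52,-23.24,4],[0,0,0]]], "aperture": 0.085}}

```text
time_s: 11.8
ee_pos: [0.4383, -0.0184, 0.1713]
orientation: [0.942, 0.336, -0.0, -0.0]
contact_force: [0.7, 0.5, -0.2]
finger_gap: 0.0852
grip_force: 0.0
```

```bash
python3 - <<'E'
from h import *
d=snap('wrist','w5')
h=cv2.cvtColor(d['img'],cv2.COLOR_RGB2HSV);m=cv2.inRange(h,(95,120,60),(115,255,255))
n,l,st,c=cv2.connectedComponentsWithStats(m);k=1+st[1:,4].argmax();print(st[k],c[k])
top=np.array([(.438,-.0172,.095)]);a=np.linspace(0,6.283,60)
pr=np.array([w2px('w5',[.438+.026*np.cos(t),-.0172+.026*np.sin(t),z]) for t in a for z in (.095,.062)])
print(pr.min(0),pr.max(0)-pr.min(0))
plan(.438,-.0172,.055)
E
```

```text
[ 222  164   68   67 3592] [255.41286192 197.1252784 ]
[220.84555962 157.54235443] [67.49199683 71.78237394]
shift [ 0.0005 -0.0012  0.1165]
```

>>> {"fn": "shift_gripper", "kwargs": {"moves": [[[-0.2,0,3],[0,0,0]],[[-0.2,0,10],[0,0,0]],[[-0.2,0,17],[0,0,0]],[[-0.2,0,21],[0,0,0]],[[-0.2,0,22.6],[0,0,0]],[[-0.2,0,23.2],[0,0,0]],[[-0.2,0,23.2],[0,0,0]],[[-0.2,0,23.2],[0,0,0]]]}}

```text
time_s: 12.85
ee_pos: [0.4386, -0.0184, 0.0567]
orientation: [0.942, 0.337, 0.001, 0.0]
contact_force: [-0.4, 0.6, -0.2]
finger_gap: 0.0848
grip_force: 0.0
```

>>> {"fn": "shift_gripper", "kwargs": {"moves": [[[0,0,0],[0,0,0]],[[0,0,0],[0,0,0]],[[0,0,0],[0,0,0]],[[0,0,0],[0,0,0]],[[0,0,0],[0,0,0]],[[0,0,0],[0,0,0]],[[0,0,0],[0,0,0]],[[0,0,0],[0,0,0]]], "aperture": 0.02}}

```text
time_s: 13.85
ee_pos: [0.4385, -0.0182, 0.0565]
orientation: [0.942, 0.337, 0.001, 0.0]
contact_force: [-0.5, 1.1, 5.3]
finger_gap: 0.0491
grip_force: 62.2
```

To row units: -0.145 m is -29, -0.11 m is -22.

>>> {"fn": "shift_gripper", "kwargs": {"moves": [[[0,0,-1],[0,0,0]],[[0,0,-6],[0,0,0]],[[0,0,-14],[0,0,0]],[[0,0,-22],[0,0,0]],[[0,0,-29],[0,0,0]],[[0,0,-30],[0,0,0]],[[0,0,-30],[0,0,0]],[[0,0,-30],[0,0,0]]]}}

```text
time_s: 14.85
ee_pos: [0.4366, -0.0181, 0.2033]
orientation: [0.942, 0.337, -0.002, -0.001]
contact_force: [-0.5, -0.2, -1.5]
finger_gap: 0.0489
grip_force: 62.2
```

```bash
python3 - <<'E'
from h import *
snap('scene','s6');snap('wrist','w6')
p=arm.sense()['ee_pos'];u,v=w2px('s6',p).astype(int);print(u,v, w2px('s6',p-[0,0,.0565]), w2px('s6',p+[0,0,.0385]))
s=cv2.imread('pics/s6.png')[max(0,v-75):v+75,max(0,u-75):u+75]
cv2.imwrite('pics/m6.png',np.hstack([cv2.resize(s,(400,400)),cv2.resize(cv2.imread('pics/w6.png')[0:384,64:448],(400,400))]))
plan(.4433,.2412,.2,(.62,-.785))
E
```

```text
243 137 [244.04199987 157.79462412] [243.55332045 122.68784769]
shift [ 0.1694 -0.1964  0.0039]
rot [-0.0025  0.0023  0.0182]
```

View pics/m6.png

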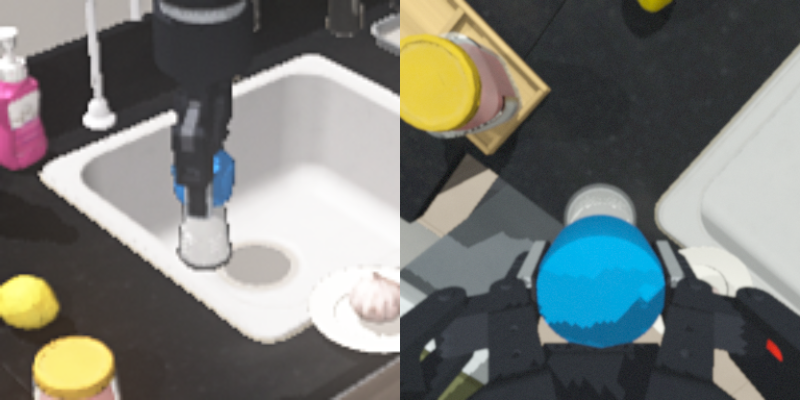

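The shaker hangs upright in the grip, with its base at crop (205,255) against a predicted (203,255). I'll carry it over the compartment.

>>> {"fn": "shift_gripper", "kwargs": {"moves": [[[2.4,-2.8,0],[0,0,0]],[[7,-8.2,0],[0,0,0]],[[13,-15,0],[0,0,0]],[[19,-22,0],[0,0,0]],[[25,-29,0],[0,0,0]],[[30,-34.8,0],[0,0,0]],[[32.8,-38,0],[0,0,0]],[[33.8,-39.2,0],[0,0,0]],[[33.8,-39.2,0],[0,0,0]],[[33.8,-39.2,0],[0,0,0]],[[33.8,-39.2,0],[0,0,0]]]}}

```text
time_s: 16.32
ee_pos: [0.4443, 0.2397, 0.2058]
orientation: [0.942, 0.336, 0.0, 0.0]
contact_force: [0.8, -0.2, -1.2]
finger_gap: 0.0488
grip_force: 62.2
```

```bash
python3 - <<'E'
from h import *
print(w2px('w1',[.4433,.2412,.018]),w2px('w1',[.428,.131,.11]))
plan(.4433,.2412,.0630)
E
```

```text
[257.87637382 179.28070281] [418.11462682 215.97899184]
shift [ 1.000e-04 -1.800e-03  1.428e-01]
```

To row units: 0.138 m is 27.6, 0.134 m is 26.8.

>>> {"fn": "shift_gripper", "kwargs": {"moves": [[[0,-0.2,3],[0,0,0]],[[0,-0.2,9],[0,0,0]],[[0,-0.2,16],[0,0,0]],[[0,-0.2,22],[0,0,0]],[[0,-0.2,25.2],[0,0,0]],[[0,-0.2,26.8],[0,0,0]],[[0,-0.2,27.6],[0,0,0]],[[0,-0.2,27.6],[0,0,0]],[[0,-0.2,27.6],[0,0,0]]]}}

```text
time_s: 17.45
ee_pos: [0.4443, 0.2416, 0.0687]
orientation: [0.942, 0.337, 0.001, -0.0]
contact_force: [-0.2, -0.3, -2.1]
finger_gap: 0.0489
grip_force: 62.2
```

```bash
python3 -c "
from h import *
plan(.4433,.2412,.0625)"
```

```text
shift [-0.001  -0.0004  0.0062]
```

To row units: 0.006 m is 1.2, 0.005 m is 1.

>>> {"fn": "shift_gripper", "kwargs": {"moves": [[[0,0,0.4],[0,0,0]],[[0,0,0.8],[0,0,0]],[[0,0,1],[0,0,0]],[[0,0,1.2],[0,0,0]],[[0,0,1.2],[0,0,0]]]}}

```text
time_s: 18.08
ee_pos: [0.444, 0.2416, 0.0626]
orientation: [0.942, 0.337, 0.0, -0.0]
contact_force: [-1.6, -0.6, 5.3]
finger_gap: 0.049
grip_force: 62.6
```

It's in contact at the expected height, so I'll release it and rise.

>>> {"fn": "shift_gripper", "kwargs": {"moves": [[[0,0,0],[0,0,0]],[[0,0,0],[0,0,0]],[[0,0,0],[0,0,0]],[[0,0,0],[0,0,0]],[[0,0,0],[0,0,0]],[[0,0,0],[0,0,0]]], "aperture": 0.08}}

```text
time_s: 18.82
ee_pos: [0.4436, 0.2412, 0.0617]
orientation: [0.942, 0.337, -0.0, 0.0]
contact_force: [-0.2, -0.6, 0.4]
finger_gap: 0.08
grip_force: 0.0
```

>>> {"fn": "shift_gripper", "kwargs": {"moves": [[[0,0,-1],[0,0,0]],[[0,0,-6],[0,0,0]],[[0,0,-16],[0,0,0]],[[0,0,-26],[0,0,0]],[[0,0,-30],[0,0,0]],[[-10,0,-30],[0,0,0]],[[-20,10,-30],[0,0,0]],[[-28,16,-30],[0,0,0]],[[-28,16,-30],[0,0,0]],[[-28,16,-30],[0,0,0]]]}}

```text
time_s: 20.08
ee_pos: [0.3859, 0.0907, 0.2113]
orientation: [0.942, 0.336, -0.0, -0.0]
contact_force: [0.5, 0.2, -0.3]
finger_gap: 0.0799
grip_force: 0.0
```

```bash
python3 - <<'E'
from h import *
snap('scene','s7');snap('top','t7')
cv2.imwrite('pics/m7.png',np.hstack([cv2.resize(cv2.imread('pics/s7.png')[100:290,100:353],(400,300)),cv2.resize(cv2.imread('pics/t7.png')[120:270,120:320],(400,300))]))
E
```

```text
(no output)
```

View pics/m7.png

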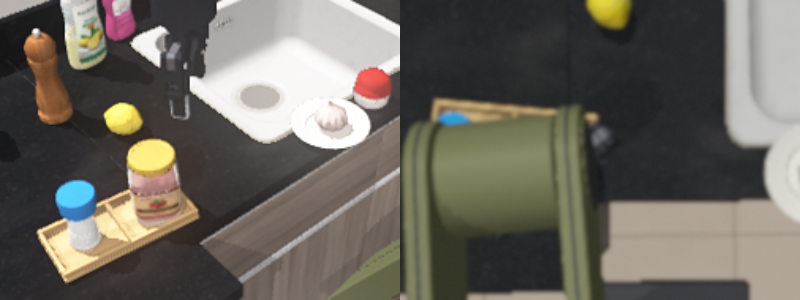

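The scene view shows the shaker upright in the freed compartment, crop (80,215), beside the jar. The garlic is upright in the middle of the saucer at (331,117), and the gripper is clear of everything.

```bash
python3 -c "
from rig import arm
print(arm.close_job())"
```

```text
the job is handed in; nothing more can be done
None
```

The job is handed in at about 20 s on the robot's clock: the garlic is upright about 2 mm off the middle of the saucer, the salt shaker stands upright in the freed compartment next to the jam jar, and the arm is clear; the verdict was not shown.

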